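Set and clamp a polarising filter ring

TASK

On the round filter stage, gently push the ring's upright lever post round with closed fingertips until its pointer stands on the scale's one long mark, the mark with the round dot. Then, as gently, push the clamp handle at the stage's left side round, clockwise and away from you, until it is fully home, so that its nose locks the ring there. Push only: grip nothing, lift nothing, and leave the tools lying round the stage where they are.

Things in the scene. Friction and masses are not known exactly. Their poses are not given: they have to be found in the camera images.
- stage: Black disc, radius 115 mm, 12 mm high, fixed to the bench: base of the strain viewer's filter stage. Origin at the centre of its underside; its own -x side faces roughly towards the robot and carries the scale. All heights below are above the bench.
- ring_axis (a point): Point on the vertical axis of the filter ring (the middle of the disc), on the disc's top, 12 mm above the bench.
- ring (a joint): Angle of the filter ring (aluminium, knurled, outer radius 55 mm, top at 28 mm, glass inside) with its lever; rad, counterclockwise from above positive; 0 = pointer along the stage's own -x. Range -1.2 to 1.25; starts 0.65 to 1.1. The long mark lies 0.3 to 1.7 rad clockwise of the start, so it must turn negative. Friction (about 2 N at the post) holds it where it is left.
- lever_post (a point): Centre of the black ball (16 mm across) on top of the ring lever's upright post, 62 mm above the bench, 70 mm from the ring axis. The post below it is 12 mm thick and free from 24 to 62 mm above the bench; push it sideways there.
- pointer_tip (a point): Tip of the narrow (4 mm) pointer, which continues the lever outwards beyond the post, 92 mm from the ring axis, 18 mm above the bench; post, pointer and axis are in line.
- long_mark (a point): Point on the scale's long dark mark, 92 mm from the ring axis, 14 mm above the bench. The mark runs radially across the whole 28 mm scale band and has a 10 mm round dot at its outer end; the other marks are short and thin. The scale is set at a new angle each time (fixed during the run).
- clamp_pivot (a point): Point on the clamp's vertical hinge axis, 12 mm above the bench, at (31, 86) mm in the stage's frame. The boss round it has a radius of 14 mm and a top at 32 mm.
- clamp (a joint): Angle of the steel clamp handle, rad, growing clockwise from above; 0 = open (handle along the stage's own +y, outwards), 1.35 = closed against its stop (handle nearly along the stage's own +x, nose on the ring's rim). Starts 0 to 0.25; stays where it is left; about 2 N at the post.
- clamp_post (a point): Centre of the black ball (16 mm across) on top of the upright post at the end of the clamp handle, 55 mm above the bench, 55 mm from the clamp pivot. The post below it is 12 mm thick and free from 27 to 55 mm; push it sideways there.
- tape_roll: Roll of black tape, 63 mm across, 19 mm high, loose bystander; origin under its centre.
- marker: Marker pen, 132 mm long, 13 mm thick, loose bystander; origin under its centre, long axis y.
- cutters: Side cutters with blue handles, 130 x 51 x 14 mm, loose bystander; origin under the centre, long axis y.

How it is judged (in metres and radians):
On the way, in this order (a step that is already met when the one before it is completed fails the run):
1. the ring's pointer stands on the long mark, within 6 mm, while the clamp is still open (horizontal distance between pointer_tip and long_mark below 0.006 m and value of joint clamp below 0.45 rad), for 0.2 s.
2. the clamp is closed with the pointer still on the long mark (horizontal distance between pointer_tip and long_mark below 0.006 m and value of joint clamp above 1.2 rad), for 0.2 s.
At the end, for the whole second after the job is handed in: The pointer tip is within 6 mm (horizontally) of the long mark's point, the clamp handle stands beyond 1.2 rad (stop at 1.35), and both are at rest (all of step 2 and velocity of joint ring between -0.05 and 0.05 rad/s and velocity of joint clamp between -0.05 and 0.05 rad/s); the robot touches nothing.
It fails at once if the ring's lever is pressed or gripped with more than 18 N (contact force between the fingers and ring above 18 N).
It fails at once if the clamp handle is pressed or gripped with more than 30 N (contact force between the fingers and clamp above 30 N).
It fails at once if the tape roll, marker pen or side cutters are shifted or lifted by more than 30 mm (distance of any of tape_roll, marker, cutters from where it was at the start of the episode above 0.03 m).
It also fails if it takes over 51 s, if anything falls off the work surface, if the arm or the gripper's body presses on something with over 40 N, if the wrist force passes 120 N, or if a joint passes its speed limit or range.

ROBOT

A 6-joint arm with a two-finger parallel gripper is mounted at the origin on a cart in front of the work surface, level with it; the furniture and walls round the work are solid. World frame = base frame: x ahead of the robot, y to its left, z up, the work surface at z = 0. Lengths are in mm, angles in rad, forces in N, time in s.
With the tool pointing down it reaches from about 400 to 925 mm from the base axis. Payload 12.5 kg.
Tool frame: the origin (TCP) lies midway between the tips of the shut fingers; the grasp point (between the pads) lies 19 mm behind it (env.pinch_z is the z of the grasp point in the tool frame, in mm); z points along the fingers, y is the line along which they close (so a half turn about z gives the same grasp; the last joint's range is limited). The gripper opens to 95 mm and grips with 3 to 60 N. Pads are 20 mm wide; open, the fingers measure 119 mm over their backs; the gripper's body (75 mm by 180 mm) begins 59 mm behind the grasp point.
Start: joints at [-1.415, 0.491, 1.559, -0, 1.092, -0.106], TCP at [161.785, -603.716, 214.661] pointing down, gripper open.
Joint ranges: [-3.1, 3.1], [-0.84, 2.19], [0.05, 2.79], [-1.13, 4.28], [0.06, 2.93], [-2.69, 2.69]. Speed limits (rad/s): [2.22, 2.22, 2.79, 3.14, 3.14, 3.14].

INTERFACE

Orientations are given as [roll, pitch, yaw] about the fixed x, y, z axes, in that order (R = Rz(yaw) Ry(pitch) Rx(roll)).
In Python, from cell import env, eyes gives the robot as it stands.
- The arm moves only by the shell command python3 -m inch 'ROWS'. ROWS is JSON, a list of rows, each a list of 3 entries, a list of its own where there are three numbers: the shift along the tool's x, y, z in units of 60 mm (1.0 is 60 mm), then the turn about the tool's z in units of 5 degrees (1.0 is 5 degrees), then the closure, from -1 (fully open) to 1 (shut). In form: [[[tx, ty, tz], turn, claw], ...]. A call has exactly 10 rows; each row shifts and turns the commanded pose from where the row before left it, along the tool's axes as they then stand; what a row does not reach is not made up. A row lasts 1/8 s, in which the tool goes at most 62.5 mm and 10.7 degrees, less where a joint would pass 70% of its speed; a pose out of reach is approached as far as the arm can. A call is refused whole if a number of a shift passes 1 or a number of a turn 1, either way. A call with a gripper value outside its range is refused whole. The fingers move at their own pace and stop on an object; the grip force is fixed at half the most. Time passes only in rows, so rows that do not move let the fingers close, or fill a call up. It gives the time, the measured TCP pose, the force, the opening and the grip force at its end, in the units of the state.
- env.state(): the state, without advancing time (a new reading comes with each control period).
- eyes.read_camera(name): name is "side" or "top" or "wrist"; returns a dict with "pixels" (384x512x3 uint8, red, green, blue), "fx", "fy", "cx", "cy" (pixels), "extrinsics" (4x4, takes a point from world to camera coordinates). Camera axes: x right, y down, z forward; pixel columns grow to the right and rows downward; lengths in mm; the calibration is good to about 2 mm. A picture is of the moment at which its call begins. There is no depth.
- env.job_done(): hands the job in; it is judged then, once.
Trained networks look in a picture, given as the dict that the camera call returned (one of the last four; its "shot" number tells which), for a name from the list of things; names that differ only in an ending like _2 or _b are one class to them, and where a whole thing is asked for, a point or a joint stands for the part that bears it (a point fixed in the world has none). Each returns a list of dicts, best first, with "score" (0 to 1); they miss things now and then, are a little off and sometimes report something else, mostly with a low value. They report only what shows in the picture. A call takes as long as a camera call.
- eyes.boxes_of(name, picture): "centre" ([row, column] in pixels, amid what is visible of it).
- eyes.cut_out(name, picture): "mask" (384x512 bool, what is visible of it) and "centre" ([row, column] in pixels, amid what is visible of it).
- eyes.spot_point(name, picture): "centre" ([row, column] in pixels: a listed point, or the origin of a listed thing).
The state is a dict: "t": time; "joints": joint angles; "qvel": joint speeds; "tau": joint torques, N m; "eef_pos": TCP position; "tcp_rot": TCP orientation; "ft_force": force on the tool from outside, world axes, zero at the start; "moment": the same for the moment, N m; "opening": opening from 0.0 (shut) to 1.0 (fully open); "grip_force": force on a finger pad.
Only numpy, scipy, OpenCV 4.12 (cv2) and the standard library are available. Lean on these libraries where they do the work, as an engineer would, in place of code of your own. Each camera call takes 0.05 s, during which the arm holds its last target. There are 200 camera calls.

## Working session

There is one attempt and no reset: what is moved stays moved. The work goes in short steps, Python scripts to look and compute and a shell command to move; the robot and the scene stay as the last step left them, time stands still between calls to the robot, and variables do not carry over. Pictures are saved under pics/ and viewed, at most 10 in all, crops included, and the job is handed in when it is done.

```bash
mkdir -p pics; cat > h.py <<'E'
import numpy as np, cv2
from cell import env, eyes
Z=dict(ring_axis=12,lever_post=62,pointer_tip=18,long_mark=14,clamp_pivot=12,clamp_post=55,stage=0,tape_roll=0,marker=0,cutters=0)
def back(p,rc,z):
    E=np.array(p["extrinsics"]);R,t=E[:3,:3],E[:3,3]
    d=R.T@np.array([(rc[1]-p["cx"])/p["fx"],(rc[0]-p["cy"])/p["fy"],1]);o=-R.T@t
    return (o+d*(z-o[2])/d[2])[:2]
def look(cams=("top","side"),names=Z,save=None):
    for c in cams:
        p=eyes.read_camera(c)
        if save: cv2.imwrite(f"pics/{save}_{c}.png",p["pixels"][:,:,::-1])
        for n in names:
            r=eyes.spot_point(n,p)
            for q in r[:2]: print(c,n,np.round(q["centre"]),round(q["score"],2),back(p,q["centre"],Z[n]).round(1))
E
python3 - <<'E'
from h import *
look(save="a")
s=env.state();print(s["t"],s["eef_pos"],s["tcp_rot"],s["opening"],env.pinch_z)
a=[cv2.imread(f"pics/a_{c}.png") for c in("top","side")]
E
```

```text
top ring_axis [199. 266.] 0.79 [ 587.7 -134.1]
top lever_post [220. 285.] 0.84 [ 522.4 -189. ]
top pointer_tip [184. 237.] 0.17 [630.5 -49.6]
top long_mark [224. 252.] 0.56 [513.8 -94.4]
top clamp_pivot [185. 240.] 0.67 [628.5 -57.9]
top clamp_post [180. 217.] 0.7 [633.4   6.4]
top clamp_post [154. 323.] 0.62 [ 716.3 -297.7]
top stage [204. 272.] 0.56 [ 573.9 -154.6]
top tape_roll [226. 165.] 0.7 [505.2 161. ]
top tape_roll [225. 250.] 0.55 [512.4 -88.5]
top marker [203. 356.] 0.53 [ 582.3 -403.1]
top cutters [153. 322.] 0.75 [ 735.3 -305.3]
side ring_axis [220. 251.] 0.89 [ 577.  -147.8]
side lever_post [208. 234.] 0.71 [ 528.6 -164.1]
side pointer_tip [227. 227.] 0.88 [ 505.6 -184.2]
side long_mark [212. 225.] 0.72 [509.2 -86.6]
side clamp_pivot [205. 260.] 0.9 [619.6 -60.1]
side clamp_post [182. 264.] 0.5 [646.1  17.1]
side clamp_post [212. 225.] 0.34 [ 503.9 -170. ]
side stage [220. 250.] 0.67 [ 579.  -123.9]
side tape_roll [186. 216.] 0.67 [496.2 140.9]
side marker [275. 266.] 0.64 [ 573.9 -397.5]
side cutters [220. 248.] 0.69 [ 572.  -125.5]
side cutters [246. 320.] 0.55 [ 732.7 -305. ]
1.1 [ 161.82382779 -603.6956994   214.67239086] [ 3.14149700e+00 -9.23190885e-06  2.61842182e-01] 1.001830732239137 -18.8
```

```bash
python3 - <<'E'
import cv2,numpy as np
t=cv2.imread("pics/a_top.png")[130:280,140:390];s=cv2.imread("pics/a_side.png")[150:300,170:370]
cv2.imwrite("pics/b.png",cv2.resize(t,None,fx=3.2,fy=3.2,interpolation=2));cv2.imwrite("pics/c.png",cv2.resize(s,None,fx=4,fy=4,interpolation=2))
E
```

```text
(no output)
```

View pics/b.png

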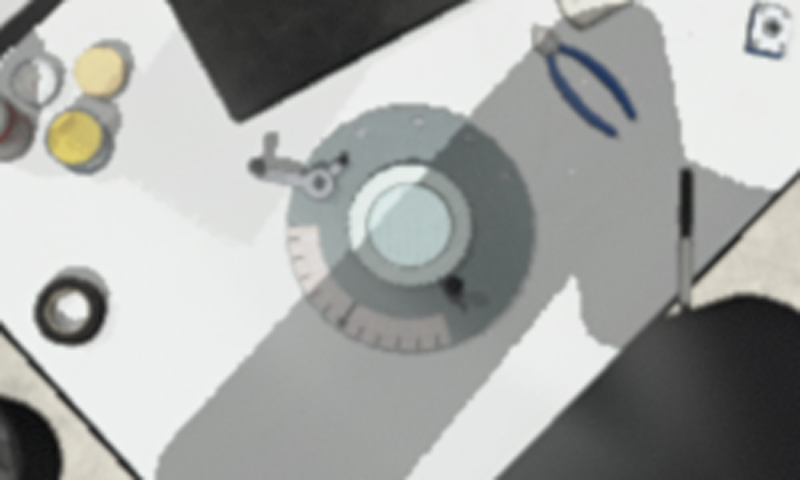

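View pics/c.png

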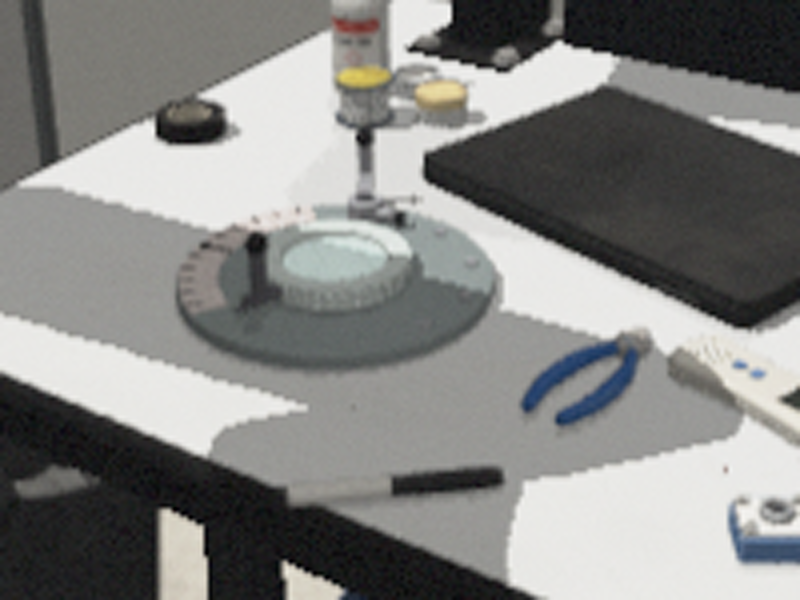

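The top view shows the lever post at crop (453,287), pointing lower right. The long mark is at about (345,315), and the open clamp post is at (258,165). The side view agrees. Next I'll move above the stage for a wrist-camera measurement.

```bash
python3 -m inch '[[[0.8,-0.52,0],0,1],[[0.8,-0.52,0],0,1],[[0.8,-0.52,0],0,1],[[0.8,-0.52,0],0,1],[[0.8,-0.52,0],0,1],[[0.8,-0.52,0],0,1],[[0.8,-0.52,0],0,1],[[0.8,-0.52,0],0,1],[[0.8,-0.52,-0.3],0,1],[[0.2,-0.1,-0.3],0,1]]'
python3 - <<'E'
from h import *
look(("wrist",),[n for n in Z if n not in("tape_roll","marker","cutters")],save="d")
p=cv2.imread("pics/d_wrist.png");cv2.imwrite("pics/d1.png",cv2.resize(p,(800,600)))
s=env.state();print(s["t"],s["eef_pos"],s["tcp_rot"],s["opening"])
E
```

```text
t: 2.35
eef_pos: [518.0, -209.2, 251.0]
tcp_rot: [-3.141, 0.0, 0.265]
ft_force: [-0.3, -1.4, -0.4]
opening: 0.026
grip_force: 0.0
wrist ring_axis [ 97. 223.] 0.89 [ 587.5 -144. ]
wrist lever_post [153. 238.] 0.63 [ 530.  -181.5]
wrist pointer_tip [166. 242.] 0.56 [ 506.7 -190.7]
wrist pointer_tip [156. 237.] 0.22 [ 518.2 -180.2]
wrist long_mark [141. 170.] 0.95 [513.1 -89.3]
wrist clamp_pivot [ 50. 158.] 0.98 [620.6 -52.9]
wrist clamp_post [ 17. 104.] 0.85 [634.8  -4.4]
2.75 [ 515.70176811 -212.44267576  250.00739829] [-3.14093554e+00  7.93257451e-04  2.60377508e-01] 0.004979374767848258
```

View pics/d1.png

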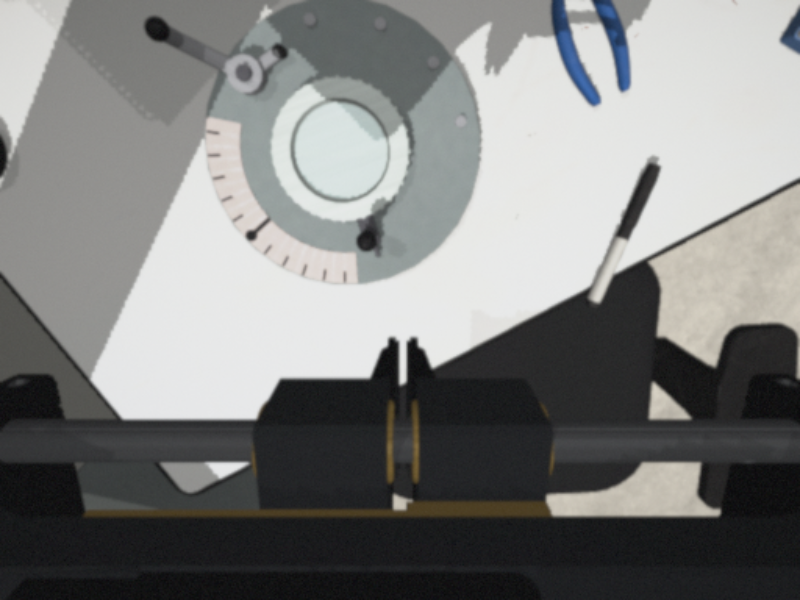

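The wrist view shows everything. At the 800×600 scale the lever ball is at (366,240), the mark's dot at (252,236), the clamp ball at (156,28), the boss at (243,72) and the ring centre at (341,150). I'll fit a single model of the stage to the picture picks and the network points.

```bash
cat >> h.py <<'E'
from scipy.optimize import least_squares
def model(v):
    x,y,a,q,m,c=v;C=np.array([x,y]);u=lambda t:np.array([np.cos(t),np.sin(t)])
    pv=C+31*u(a)+86*u(a+np.pi/2)
    return dict(ring_axis=C,lever_post=C+70*u(a+np.pi+q),pointer_tip=C+92*u(a+np.pi+q),long_mark=C+92*u(a+np.pi+m),dot=C+104*u(a+np.pi+m),
      clamp_pivot=pv,clamp_post=pv+55*u(a+np.pi/2-c))
def fit(obs,v0=(585,-140,0.1,.8,-.2,.1)):
    r=least_squares(lambda v:np.concatenate([(model(v)[n]-p)*w for n,p,w in obs]),v0,loss="soft_l1",f_scale=3)
    return r.x
E
python3 - <<'E'
from h import *
p=eyes.read_camera("wrist");obs=[]
for n in("ring_axis","lever_post","pointer_tip","long_mark","clamp_pivot","clamp_post"):
    r=eyes.spot_point(n,p)
    if r: obs.append((n,back(p,r[0]["centre"],Z[n]),.6))
for n,u,v,z in(("ring_axis",341,150,28),("lever_post",366,240,62),("dot",252,236,14),("clamp_pivot",243,72,32),("clamp_post",156,28,55)):
    obs.append((n,back(p,((v+.5)/1.5625-.5,(u+.5)/1.5625-.5),z),1))
v=fit(obs);print(v.round(3));m=model(v)
for n,q,w in obs: print(n,w,q.round(1),(q-m[n]).round(1))
for n in m: print(n,m[n].round(1))
E
```

```text
[ 5.83848e+02 -1.41529e+02 -7.40000e-02  6.65000e-01 -5.20000e-01
  1.21000e-01]
ring_axis 0.6 [ 584.2 -137.8] [0.3 3.7]
lever_post 0.6 [ 527.  -180.2] [1.2 0.4]
pointer_tip 0.6 [ 503.2 -194.5] [-4.3 -1.6]
long_mark 0.6 [513.  -90.2] [ 5.4 -0.2]
clamp_pivot 0.6 [622.2 -52.3] [1.1 5.7]
clamp_post 0.6 [633.5  -2.1] [1.8 2. ]
ring_axis 1 [ 584.8 -143.2] [ 0.9 -1.6]
lever_post 1 [ 526.  -180.6] [ 0.2 -0. ]
dot 1 [495.1 -82.8] [-2.5  0.6]
clamp_pivot 1 [620.8 -59.6] [-0.3 -1.5]
clamp_post 1 [631.2  -4.4] [-0.6 -0.3]
ring_axis [ 583.8 -141.5]
lever_post [ 525.8 -180.6]
pointer_tip [ 507.5 -192.9]
long_mark [507.6 -90.1]
dot [497.7 -83.3]
clamp_pivot [621.1 -58. ]
clamp_post [631.7  -4.1]
```

```bash
python3 -m inch '[[[0,0,0.3],1,1],[[0,0,0.5],1,1],[[0,0,0.5],1,1],[[0.15,0.05,0.5],0,1],[[0,0,0.5],0,1],[[0,0,0.5],0,1],[[0,0,0.4],0,1],[[0,0,0.2],0,1],[[0,0,0.1],0,1],[[0,0,0],0,1]]'
```

```text
t: 4.35
eef_pos: [525.6, -214.9, 40.9]
tcp_rot: [3.141, -0.0, -0.0]
ft_force: [0.1, 1.2, 0.7]
opening: 0.005
grip_force: 0.0
```

```bash
python3 -m inch '[[[0,-0.06,0],0,1],[[0,-0.06,0],0,1],[[0,-0.05,0],0,1],[[0,-0.05,0],0,1],[[0,-0.05,0],0,1],[[-0.03,-0.05,0],0,1],[[-0.03,-0.06,0],0,1],[[-0.03,-0.06,0],0,1],[[-0.03,-0.06,0],0,1],[[-0.03,-0.06,0],0,1]]'
```

```text
t: 5.6
eef_pos: [515.8, -181.3, 40.6]
tcp_rot: [3.141, 0.001, -0.0]
ft_force: [-3.8, -4.8, 1.4]
opening: 0.004
grip_force: 2.1
```

```bash
python3 - <<'E'
from h import *
look(("wrist","side"),["lever_post","pointer_tip","long_mark","ring_axis"],save="e")
E
```

```text
wrist lever_post [245. 227.] 0.6 [ 518.7 -164.7]
wrist pointer_tip [242. 247.] 0.98 [ 499.4 -174.1]
wrist long_mark [226. 126.] 0.75 [509.2 -88.7]
wrist ring_axis [116. 194.] 0.7 [ 584.9 -140.5]
side lever_post [210. 231.] 0.73 [ 518.9 -174.3]
side pointer_tip [224. 224.] 0.55 [ 499.9 -164.6]
side long_mark [211. 226.] 0.68 [513.3 -81.5]
side ring_axis [217. 251.] 0.63 [ 580.8 -132.5]
```

```bash
python3 -m inch '[[[-0.01,-0.06,0],0,1],[[-0.01,-0.06,0],0,1],[[-0.01,-0.06,0],0,1],[[0,-0.06,0],0,1],[[0,-0.06,0],0,1],[[0,-0.06,0],0,1],[[0.01,-0.06,0],0,1],[[0.01,-0.06,0],0,1],[[0.02,-0.06,0],0,1],[[0.02,-0.06,0],0,1]]'
python3 - <<'E'
from h import *
look(("wrist",),["lever_post","pointer_tip","long_mark","ring_axis"],save="f")
p=cv2.imread("pics/f_wrist.png");cv2.imwrite("pics/f1.png",cv2.resize(p,(800,600)))
E
```

```text
t: 7.35
eef_pos: [518.3, -145.0, 40.6]
tcp_rot: [3.141, -0.0, 0.0]
ft_force: [-1.8, -2.4, 1.2]
opening: 0.003
grip_force: 1.0
wrist lever_post [256. 232.] 0.61 [ 515.  -131.1]
wrist long_mark [231. 177.] 0.59 [508.4 -87.9]
wrist ring_axis [120. 251.] 0.55 [ 585.1 -140.4]
```

View pics/f1.png

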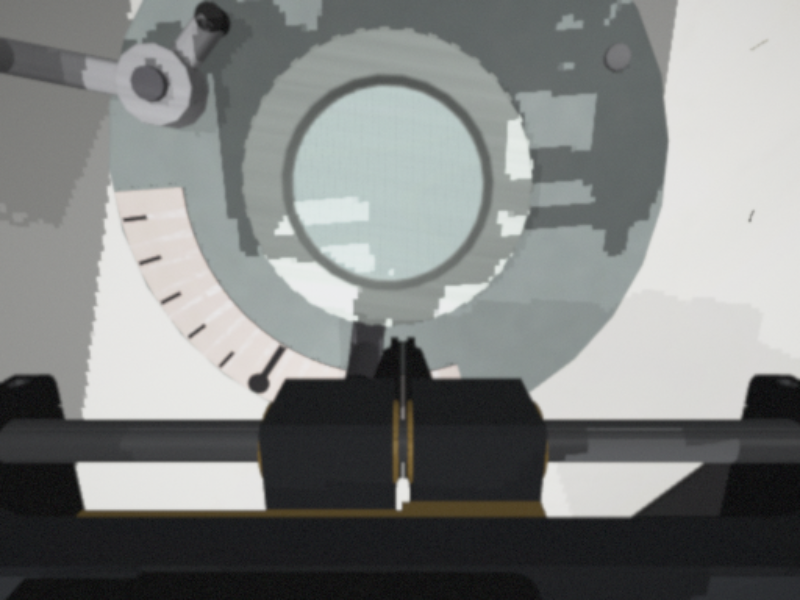

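The wrist view shows the ring centre at (388,182), the long mark from (282,349) to its dot at (259,382), and the lever arm at about (367,350), right beside the finger.

```bash
python3 - <<'E'
from h import *
p=eyes.read_camera("wrist")
b=lambda u,v,z:back(p,((v+.5)/1.5625-.5,(u+.5)/1.5625-.5),z)
A=b(388,182,28);I=b(282,349,14);D=b(259,382,14);L=b(367,350,26);P=b(150,83,32)
for x in(A,I,D,L,P):d=x-A;print(x.round(1),np.hypot(*d).round(1),np.arctan2(-d[1],-d[0]).round(3))
g=I-D;print("mark dir",np.arctan2(g[1],g[0]))
E
```

```text
[ 588.  -139.5] 0.0 -3.142
[514.2 -90.8] 88.4 -0.583
[497.9 -79.1] 108.4 -0.591
[ 518.8 -129.9] 69.9 -0.137
[621.9 -56.6] 89.5 -1.959
mark dir -0.6225738329030724
```

```bash
python3 -m inch '[[[0.01,-0.05,0],0,1],[[0.01,-0.05,0],0,1],[[0.01,-0.05,0],0,1],[[0.02,-0.05,0],0,1],[[0.02,-0.05,0],0,1],[[0.02,-0.05,0],0,1],[[0.03,-0.05,0],0,1],[[0.03,-0.05,0],0,1],[[0,0,0],0,1],[[0,0,0],0,1]]'
python3 - <<'E'
from h import *
look(("wrist",),["lever_post","pointer_tip","long_mark","ring_axis"],save="g")
p=cv2.imread("pics/g_wrist.png");cv2.imwrite("pics/g1.png",cv2.resize(p,(800,600)))
E
```

```text
t: 8.9
eef_pos: [527.4, -121.1, 40.6]
tcp_rot: [3.142, -0.0, 0.0]
ft_force: [-0.9, 0.1, -0.8]
opening: 0.001
grip_force: 0.0
wrist pointer_tip [252. 217.] 0.93 [502.8 -92.5]
wrist pointer_tip [244. 212.] 0.6 [509.4 -89.1]
wrist long_mark [245. 210.] 0.97 [506.6 -86.6]
wrist ring_axis [136. 288.] 0.98 [ 583.5 -140.9]
```

View pics/g1.png

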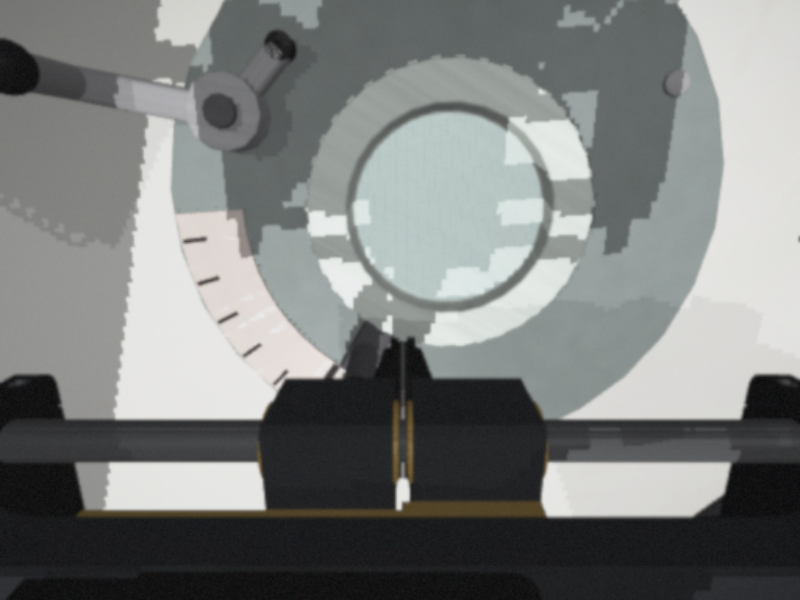

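The lever arm is at (365,350), just right of the long mark's inner end at (335,372). I'll back off and rise for a clear measurement.

```bash
python3 -m inch '[[[0,0.1,0],0,1],[[0,0.2,0],0,1],[[0,0,-0.3],0,1],[[0,0,-0.5],0,1],[[-0.3,0,-0.5],0,1],[[-0.3,0,-0.5],0,1],[[-0.3,0,-0.3],0,1],[[0,0,0],0,1],[[0,0,0],0,1],[[0,0,0],0,1]]'
python3 - <<'E'
from h import *
look(("wrist",),["lever_post","pointer_tip","long_mark","ring_axis","clamp_pivot","clamp_post"],save="i")
p=cv2.imread("pics/i_wrist.png")[20:320,60:460];cv2.imwrite("pics/i1.png",cv2.resize(p,(800,600),interpolation=2))
E
```

```text
t: 10.4
eef_pos: [473.5, -139.3, 165.7]
tcp_rot: [-3.141, 0.001, -0.0]
ft_force: [1.1, 0.7, -0.3]
opening: 0.007
grip_force: 0.0
wrist lever_post [134. 222.] 0.97 [ 523.  -107.1]
wrist pointer_tip [148. 214.] 0.64 [503.7 -92.8]
wrist long_mark [141. 212.] 0.65 [511.2 -90.5]
wrist ring_axis [ 66. 258.] 0.56 [ 585.4 -139.7]
wrist clamp_pivot [ 25. 172.] 0.63 [622.8 -56.2]
```

View pics/i1.png

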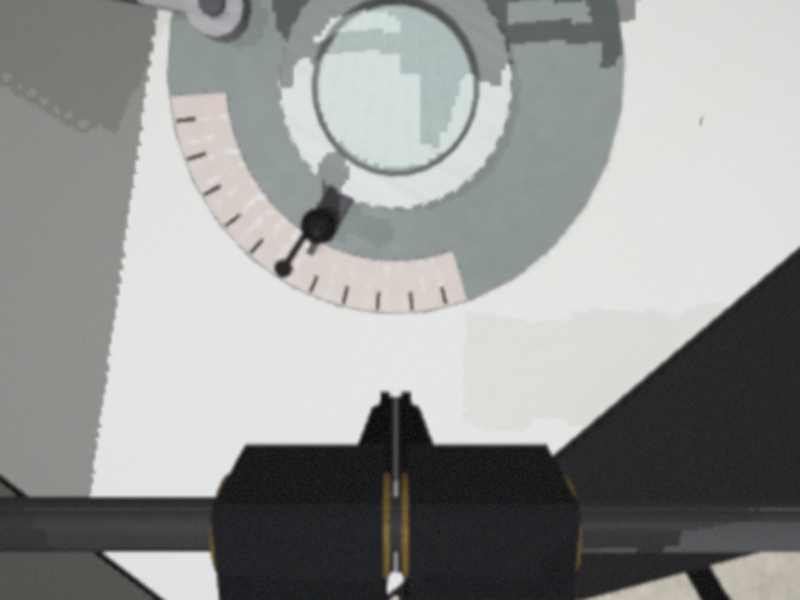

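The crop shows the lever ball at (319,225), the pointer tip at about (310,251) just right of the mark, the dot at (283,268) and the ring centre at (395,88). The lever is a little short of the mark.

```bash
python3 - <<'E'
from h import *
p=eyes.read_camera("wrist")
b=lambda u,v,z:back(p,((v+.5)/2-.5+20,(u+.5)/2-.5+60),z)
A=b(395,88,28)
for n,x in dict(A=A,ball=b(319,225,62),tip=b(310,251,18),dot=b(283,268,14),mid=b(295,249,14)).items():
  d=x-A;print(n,x.round(1),np.hypot(*d).round(1),np.arctan2(-d[1],-d[0]).round(3))
E
```

```text
A [ 585.8 -138.8] 0.0 -3.142
ball [ 524.6 -104.6] 70.1 -0.509
tip [506.8 -93.9] 90.9 -0.517
dot [497.  -78.4] 107.3 -0.597
mid [507.3 -85.3] 95.0 -0.598
```

```bash
python3 -m inch '[[[0.3,0,0],0,1],[[0.35,0,0],0,1],[[0.3,0.05,0.2],0,1],[[0,0,0.5],0,1],[[0,0,0.5],0,1],[[0,0,0.5],0,1],[[0,0,0.28],0,1],[[0,0,0.1],0,1],[[0,0,0],0,1],[[0,0,0],0,1]]'
```

```text
t: 12.05
eef_pos: [530.6, -142.4, 42.7]
tcp_rot: [3.141, -0.001, -0.0]
ft_force: [0.4, 1.0, -0.1]
opening: 0.006
grip_force: 0.0
```

```bash
python3 -m inch '[[[0,-0.1,0],0,1],[[0,-0.08,0],0,1],[[0,-0.06,0],0,1],[[0,-0.05,0],0,1],[[0,-0.04,0],0,1],[[0,-0.04,0],0,1],[[0,-0.03,0],0,1],[[0,-0.02,0],0,1],[[0,-0.02,0],0,1],[[0,0,0],0,1]]'
```

```text
t: 13.3
eef_pos: [530.4, -115.9, 41.9]
tcp_rot: [3.141, -0.0, -0.0]
ft_force: [1.9, -3.0, 1.3]
opening: 0.007
grip_force: 1.7
```

```bash
python3 -m inch '[[[0,0,0],0,1],[[0,0.1,0],0,1],[[0,0.2,0],0,1],[[0,0,-0.3],0,1],[[0,0,-0.5],0,1],[[-0.3,0,-0.5],0,1],[[-0.3,0,-0.5],0,1],[[-0.4,0,-0.3],0,1],[[0,0,0],0,1],[[0,0,0],0,1]]'
python3 - <<'E'
from h import *
look(("wrist",),["lever_post","pointer_tip","long_mark","ring_axis","clamp_pivot","clamp_post"],save="j")
p=cv2.imread("pics/j_wrist.png")[20:320,60:460];cv2.imwrite("pics/j1.png",cv2.resize(p,(800,600),interpolation=2))
E
```

```text
t: 14.55
eef_pos: [470.5, -134.1, 167.4]
tcp_rot: [-3.142, 0.0, -0.0]
ft_force: [-0.0, 0.1, -0.6]
opening: 0.008
grip_force: 0.0
wrist lever_post [129. 221.] 0.97 [ 524.7 -101.3]
wrist pointer_tip [143. 213.] 0.75 [506.3 -86.6]
wrist long_mark [141. 215.] 0.61 [508.1 -89.1]
wrist ring_axis [ 62. 264.] 0.98 [ 587.  -140.7]
wrist clamp_pivot [ 20. 174.] 0.83 [624.  -53.1]
```

View pics/j1.png

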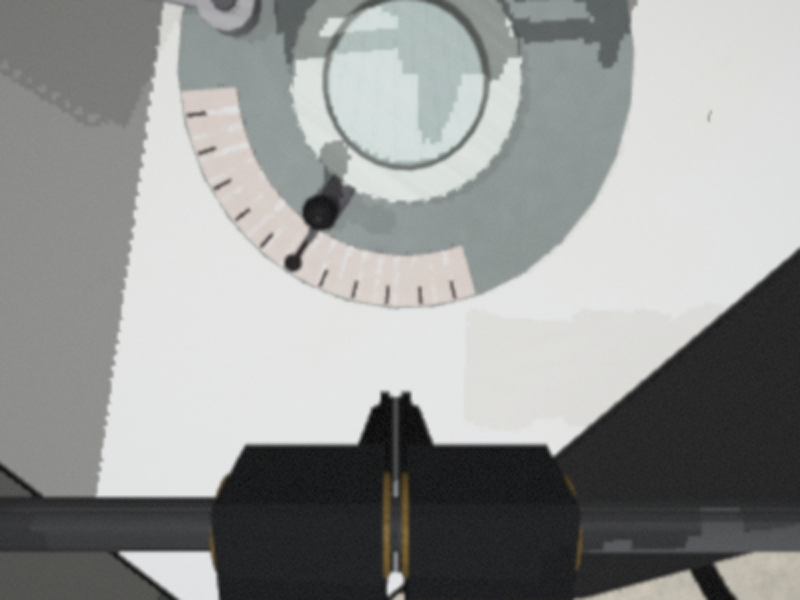

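The ball (320,212) lies on the line from the ring centre (405,83) to the dot (293,262), and the pointer covers the mark. I'll check that numerically, then move toward the clamp, staying high.

```bash
python3 - <<'E'
from h import *
p=eyes.read_camera("wrist")
b=lambda u,v,z:back(p,((v+.5)/2-.5+20,(u+.5)/2-.5+60),z)
A=b(405,83,28)
for n,x in dict(A=A,ball=b(320,212,62),dot=b(293,262,14)).items():
  d=x-A;print(n,x.round(1),np.hypot(*d).round(1),np.arctan2(-d[1],-d[0]).round(3))
E
python3 -m inch '[[[0.55,-0.57,0],0,1],[[0.55,-0.57,0],0,1],[[0.55,-0.57,0],0,1],[[0.55,-0.55,0],0,1],[[0,0,0],-1,1],[[0,0,0],-1,1],[[0,0,0],-1,1],[[0,0,0],-1,1],[[0,0,0],-1,1],[[0,0,0],-1,1]]'
```

```text
A [ 585.1 -138.1] 0.0 -3.142
ball [527.3 -99.7] 69.4 -0.586
dot [497.1 -78.3] 106.3 -0.597
t: 16.2
eef_pos: [602.2, 1.9, 167.6]
tcp_rot: [-3.141, 0.0, 0.527]
ft_force: [0.6, 0.0, 0.3]
opening: 0.004
grip_force: 0.0
```

```bash
python3 -m inch '[[[0,0,0],-1,1],[[0,0,0],-1,1],[[0,0,0],-1,1],[[0,0,0],-1,1],[[0,0,0],-1,1],[[0,0,0],-1,1],[[0,0,0],-1,1],[[0,0,0],-1,1],[[0,0,0],-1,1],[[0,0,0],-0.7,1]]'
python3 - <<'E'
from h import *
look(("wrist","side","top"),["clamp_pivot","clamp_post","pointer_tip"],save="k")
p=cv2.imread("pics/k_wrist.png");cv2.imwrite("pics/k1.png",cv2.resize(p,(800,600)))
E
```

```text
t: 17.45
eef_pos: [602.2, 1.9, 167.6]
tcp_rot: [-3.141, 0.0, 1.373]
ft_force: [0.0, 0.4, -0.5]
opening: 0.005
grip_force: 0.0
wrist clamp_pivot [216. 283.] 0.62 [621.8 -52.8]
wrist clamp_pivot [ 35. 132.] 0.53 [509.4 163.9]
wrist clamp_post [180. 289.] 0.96 [6.337e+02 1.000e-01]
side clamp_pivot [206. 261.] 0.82 [621.4 -67.5]
side clamp_post [180. 263.] 0.52 [645.   29.1]
side pointer_tip [208. 226.] 0.56 [514.7 -71.7]
top clamp_pivot [185. 242.] 0.6 [628.3 -63.2]
top clamp_post [218. 256.] 0.66 [ 525.6 -107.4]
top pointer_tip [227. 250.] 0.83 [505.3 -91.2]
```

View pics/k1.png

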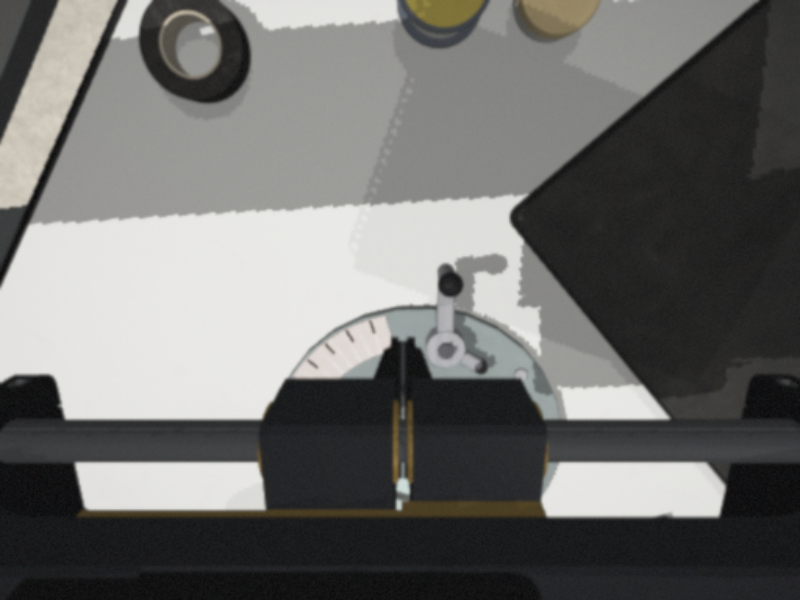

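The clamp post ball is at (451,284), ahead and right of the fingers, and the boss is at (445,350). The path to it is clear. The black plate's corner at (520,215) is lower than the fingertips will be. Descending now.

```bash
python3 -m inch '[[[0,0,0.3],0,1],[[0,0,0.5],0,1],[[0,0,0.5],0,1],[[0,0,0.4],0,1],[[0,0,0.3],0,1],[[0,0,0.12],0,1],[[0,0,0],0,1],[[0,0.06,0],0,1],[[0,0.06,0],0,1],[[0,0.05,0],0,1]]'
```

```text
t: 19.3
eef_pos: [612.7, -0.3, 41.0]
tcp_rot: [3.141, 0.0, 1.37]
ft_force: [-0.7, 0.0, 0.4]
opening: 0.005
grip_force: 0.0
```

```bash
python3 -m inch '[[[0,0.05,0],0,1],[[0,0.05,0],0,1],[[0.01,0.06,0],0.8,1],[[0.01,0.065,0],0.8,1],[[0.01,0.065,0],0.8,1],[[0.01,0.065,0],0.8,1],[[0.01,0.065,0],0.8,1],[[0.01,0.065,0],0.8,1],[[0.01,0.065,0],0.8,1],[[0.01,0.065,0],0.8,1]]'
python3 - <<'E'
from h import *
s=env.state();y=s["tcp_rot"][2];r=np.array(s["eef_pos"][:2])-[622,-57]
print(y,r@[np.cos(y),np.sin(y)],r@[np.sin(y),-np.cos(y)])
look(("wrist",),["clamp_post","clamp_pivot"])
E
```

```text
t: 20.55
eef_pos: [647.7, -9.9, 40.6]
tcp_rot: [-3.141, -0.0, 0.809]
ft_force: [-0.7, 2.7, 0.7]
opening: 0.001
grip_force: 1.3
0.809385543910494 51.83895301769937 -13.85087208570712
wrist clamp_post [234. 286.] 0.7 [663.8 -16.5]
```

```bash
python3 -m inch '[[[0.015,0.065,0],0.8,1],[[0.015,0.065,0],0.8,1],[[0.015,0.065,0],0.8,1],[[0.015,0.065,0],0.8,1],[[0.015,0.065,0],0.8,1],[[0.015,0.065,0],0.8,1],[[0.015,0.065,0],0.8,1],[[0.015,0.06,0],0.8,1],[[0,0,0],0,1],[[0,0,0],0,1]]'
python3 - <<'E'
from h import *
s=env.state();y=s["tcp_rot"][2];r=np.array(s["eef_pos"][:2])-[622,-57]
print(y,r@[np.cos(y),np.sin(y)],r@[np.sin(y),-np.cos(y)])
E
```

```text
t: 21.95
eef_pos: [670.2, -32.3, 40.7]
tcp_rot: [3.141, -0.0, 0.255]
ft_force: [-0.2, -0.2, 0.5]
opening: 0.005
grip_force: 0.0
0.2553128855594269 52.85530118497089 -11.77618763110961
```

```bash
python3 -m inch '[[[0,0.02,0],0.3,1],[[0,0.02,0],0.3,1],[[0,0.015,0],0.3,1],[[0,0.015,0],0.3,1],[[0,0,0],0,1],[[0,0,0],0,1],[[0,0,0],0,1],[[0,0,0],0,1],[[0,0,0],0,1],[[0,0,0],0,1]]'
```

```text
t: 23.2
eef_pos: [671.0, -33.3, 40.7]
tcp_rot: [-3.139, -0.001, 0.149]
ft_force: [0.9, 18.6, 0.2]
opening: 0.003
grip_force: 9.1
```

The force rose to 18.6 N after about 1 mm of travel, so the clamp is at its stop. Backing off and looking from above.

```bash
python3 -m inch '[[[0,-0.1,0],0,1],[[0,-0.2,0],0,1],[[0,-0.1,-0.2],0,1],[[0,0,-0.5],0,1],[[0,0,-0.6],0,1],[[-0.8,0,-0.6],0,1],[[-0.9,0,-0.3],0,1],[[-0.9,0.3,0],0,1],[[-0.5,0.6,0],0,1],[[0,0,0],0,1]]'
python3 - <<'E'
from h import *
look(("wrist","top"),["lever_post","pointer_tip","long_mark","ring_axis","clamp_pivot","clamp_post"],save="l")
p=cv2.imread("pics/l_wrist.png")[:300];cv2.imwrite("pics/l1.png",cv2.resize(p,(800,469),interpolation=2))
s=env.state();print(s["eef_pos"])
E
```

```text
t: 24.45
eef_pos: [490.4, -95.2, 173.9]
tcp_rot: [3.141, -0.001, 0.145]
ft_force: [0.1, -0.3, 0.2]
opening: 0.002
grip_force: 0.0
wrist lever_post [148. 270.] 0.56 [ 528.1 -101.8]
wrist pointer_tip [ 92. 314.] 0.67 [ 585.3 -140.9]
wrist pointer_tip [159. 252.] 0.56 [507.2 -86.9]
wrist long_mark [158. 252.] 0.76 [508. -87.]
wrist ring_axis [ 93. 314.] 0.65 [ 584.6 -141.7]
wrist clamp_pivot [ 40. 237.] 0.69 [623.3 -55. ]
top ring_axis [198. 265.] 0.6 [ 591.6 -132.6]
top clamp_post [166. 236.] 0.45 [674.4 -46.3]
[491.51289503 -93.38370355 172.5467532 ]
```

View pics/l1.png

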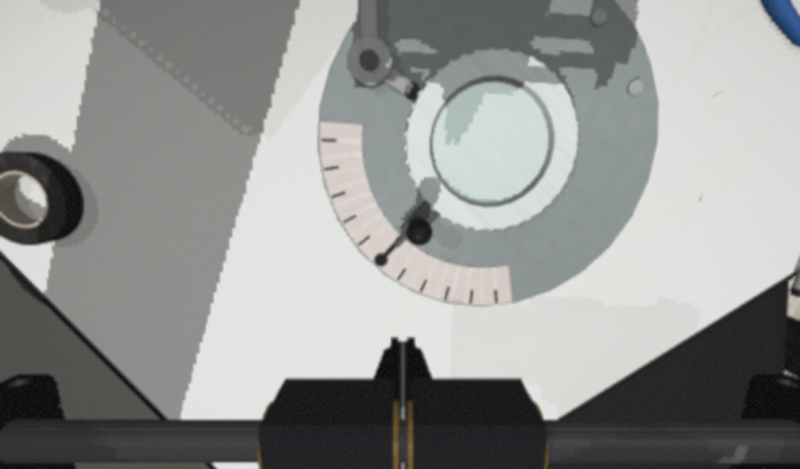

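The pointer still covers the long mark (ball at (419,231), dot at (381,260)). The clamp nose touches the ring rim at (412,90), and the top camera puts the clamp post at its closed position.

```bash
python3 -c "
from cell import env
print(env.job_done())"
```

```text
the job is handed in; nothing more can be done
None
```

I pushed the pointer onto the long mark (within about 1 mm by the wrist camera), pushed the clamp fully home against its stop, left the tools untouched, and handed the job in; no verdict was returned.

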